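Shim the rocking tube shaker

ROBOT

A 6-joint arm with a two-finger parallel gripper is mounted at the origin on the work surface. World frame = base frame: x ahead of the robot, y to its left, z up, the work surface at z = 0. Lengths are in m, angles in rad, forces in N, time in s.
With the tool pointing down it reaches from about 0.275 to 0.725 m from the base axis. Payload 5.6 kg.
Tool frame: the origin (TCP) lies at the very end of the fingers, on their centre line; the grasp point (between the pads) lies r.grasp_offset behind it (r.grasp_offset is the distance from the TCP to the grasp point, in m); z points along the fingers, y is the direction in which the jaws open and shut (so a half turn about z gives the same grasp; the last joint's range is limited). The gripper opens to 85 mm and grips with 20 to 120 N. Pads are 22 mm wide; open, the fingers measure 114 mm over their backs; the gripper's body (76 mm by 85 mm) begins 54 mm behind the grasp point. The pads swing forward as they close: fully open they stand 13 mm farther back than shut.
Start: joints at [-0.902, 0.255, 0.108, 0, -1.424, -0.285], TCP at [0.206, -0.51, 0.231] pointing down, gripper open.
Joint ranges: [-2.95, 2.95], [-1.21, 1.97], [-1.09, 1.5], [-2.87, 1.71], [-2.94, -0.07], [-3.05, 3.05]. Speed limits (rad/s): [2.57, 2.57, 3.14, 3.14, 3.14, 3.14].

INTERFACE

Orientations are given as a rotation vector (axis times angle).
In Python, from plant import r, cams gives the robot as it stands.
- The arm moves only by the tool move_arm, never from a script. Its argument "targets" is a list of rows, each a list of 3 entries, a list of its own where there are three numbers: the shift along the tool's x, y, z scaled (see below), then the turn, a rotation vector about the tool's x, y, z scaled (see below), then the opening, from 0 (shut) to 1 (fully open). A call has 1 to 5 rows; each row is the pose to reach, as a shift and turn from the pose measured when the call began, along the tool's axes at that moment; what a row does not reach only later rows make up. The controller multiplies each number of a shift by 300 mm and each number of a turn by 60 degrees. A row lasts 1/12 s, in which the tool goes at most 41.7 mm and 7.16 degrees, less where a joint would pass 70% of its speed; a pose out of reach is approached as far as the arm can. A call with a number of a shift or a turn outside -1 to 1 is refused whole. A call with a gripper value outside its range is refused whole. The fingers move at their own pace and stop on an object; "squeeze" is the grip in N (left out, the last holds). Time passes only in rows, so rows that repeat a pose let the fingers close. It gives the time, the measured TCP pose, the force and the opening at its end, in the units of the state.
- r.get_state(): the state, without advancing time (a new reading comes with each control period).
- cams.get_image(name): name is "scene" or "top" or "wrist"; returns (picture, depth): 480x640x3 uint8, red, green, blue; 480x640 float32, m along the optical axis (not along the pixel's ray), 0 where there is no reading.
- cams.get_calibration(name): a dict with "fx", "fy", "cx", "cy" (pixels), "R" (3x3) and "t" (3): a world point X has camera coordinates R X + t. Camera axes: x right, y down, z forward; pixel columns grow to the right and rows downward; lengths in m; the calibration is good to about 2 mm. A picture is of the moment at which its call begins: read the wrist's pose just before it. get_calibration takes no time and is no camera call; for the wrist camera it gives the pose at the moment of the call.
- r.hand_in(): hands the job in, once; it reports no verdict.
The state is a dict: "t": time; "joints": joint angles; "joint_vel": joint speeds; "tau": joint torques, N m; "tcp_pos": TCP position; "eef_rot": TCP orientation; "contact_force": force on the tool from outside, world axes, zero at the start; "ft_torque": the same for the moment, N m; "grip_width": opening from 0.0 (shut) to 1.0 (fully open).
Only numpy, scipy, OpenCV 4.12 (cv2) and the standard library are available. Lean on these libraries where they do the work, as an engineer would, in place of code of your own. Each camera call takes 0.05 s, during which the arm holds its last target. There are 200 camera calls.

TASK

The tube shaker rocks because the foot at its near-left corner, as seen from the robot, has lost the black rubber pad that the other three have. Slide the two flat steel shim bars under that short foot one after the other, the second flat on top of the first, so that the foot stands fully over both and the shaker can no longer rock. Do not shove or tip the shaker, and leave the thick steel block where it is.

Things in the scene. Friction and masses are not known exactly. Their poses are not given: they have to be found in the camera images.
- short_foot (a point): Padless foot of the white shaker (3 kg, loose, 150 high): steel stub, 24 dia., under a 30 wide ear on its left side. Point: centre of the stub's underside, 25.5 mm over the bench. Axes are the shaker's: x to its back, y left (outwards), z up. Ear: top 49 high (bolt 57), edge 15 out. Shaker wall 35 inwards, its underside 31 high. Slide shims in along -y; 6 N up or down here rocks it.
- shim_a: Flat dark steel bar, 120 mm long (x), 28 wide (y), 12 thick, 0.3 kg, lying on the bench; both ends are half-rounds (radius 6), either may lead. Origin: centre of its underside. Two fill the gap under the foot but for 1.5 mm, which is fine. Push each in until its end is about 20 mm past the foot's centre, the second over the first along the same line.
- shim_b: The other flat shim bar, identical to shim_a (120 x 28 x 12 mm). Origin: centre of its underside, x along its length.
- thick_block: Bystander: dark steel block, 100 mm long (x), 45 wide (y), 22 thick, too thick to go with a shim. Origin: centre of its underside.
Things that resemble listed ones, but are neither listed nor needed, are in the scene too. What is shaped like the shim_a but pink or turquoise is not meant.

How it is judged:
By the outcome, as a careful person would: the job done as asked, in the order asked, and still so for the second after the job is handed in, with the robot touching nothing.
It also fails if it takes over 69 s, if anything falls off the work surface, if the arm or the gripper's body presses on something with over 40 N, if the wrist force passes 120 N, or if a joint passes its speed limit or range.

## Working session

There is one attempt and no reset: what is moved stays moved. The work goes in short steps, Python scripts to look and compute and a tool call to move; the robot and the scene stay as the last step left them, time stands still between calls to the robot, and variables do not carry over. Pictures are saved under pics/ and viewed, about 8 in all and at most 12, crops included, and the job is handed in when it is done.

Besides the shell and the picture viewer there is one more tool, called after "Emit:" as a command line: name --argument value ..., lists and objects as JSON in quotes. move_arm: Moves the arm, as the interface text tells. Shifts and turns lie within -1 to 1; 1 stands for 300 mm of shift or 60 degrees of turn. Its arguments: {"type":"object","properties":{"targets":{"type":"array"},"squeeze":{"type":"number"}},"required":["targets"]}

```bash
ls; mkdir -p pics
python3 - <<'E'
from plant import r,cams
import cv2
print(r.get_state(), r.grasp_offset)
for n in("scene","top"):
    im,d=cams.get_image(n); cv2.imwrite(f"pics/{n}0.png",im[:,:,::-1]); c=cams.get_calibration(n); print(n,c)
    import numpy as np; np.save(f"{n}_d0.npy",d)
E
```

```text
pics
{'t': 0.0, 'joints': array([-9.02409081e-01,  2.55745498e-01,  1.07002984e-01, -5.15598214e-04,
       -1.42386926e+00, -2.84599951e-01]), 'joint_vel': array([ 0.00139484, -0.00014381,  0.00036718, -0.00129189, -0.00109655,
        0.00072537]), 'tau': array([ 1.69906187e-03, -3.86634958e+01,  2.37938601e+01,  5.36542878e+00,
       -6.15712910e-03,  5.60463513e-05]), 'tcp_pos': array([ 0.20582485, -0.50950533,  0.23038972]), 'eef_rot': array([ 5.98968931e-01, -3.08357710e+00, -2.90112148e-03]), 'contact_force': array([ 0.06453034, -0.24853295, -0.12811965]), 'ft_torque': array([-0.00642439, -0.01799856,  0.00730341]), 'grip_width': 1.002187613511292} 0.0187
scene {'fx': 546.710760101072, 'fy': 546.710760101072, 'cx': 315.02603048473526, 'cy': 246.06898574077496, 'R': array([[ 0.82097437,  0.57092337, -0.00689823],
       [ 0.46858333, -0.68061668, -0.56319677],
       [-0.32623725,  0.45913772, -0.82629403]]), 't': array([-0.50044941, -0.10906719,  1.08317586])}
top {'fx': 460.1997832822108, 'fy': 460.1997832822108, 'cx': 318.1524026302372, 'cy': 249.19236046165722, 'R': array([[-0.01853319, -0.99952703, -0.02454068],
       [-0.98233597,  0.02277465, -0.18573467],
       [ 0.18620572,  0.02066494, -0.98229343]]), 't': array([0.18090798, 0.4975164 , 0.76921565])}
```

View pics/scene0.png

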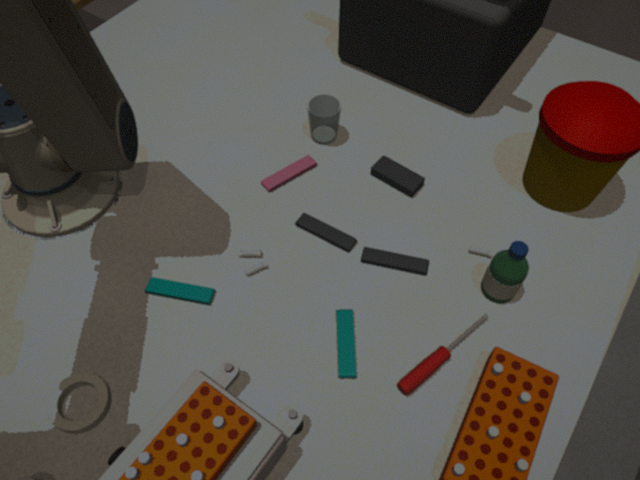

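View pics/top0.png

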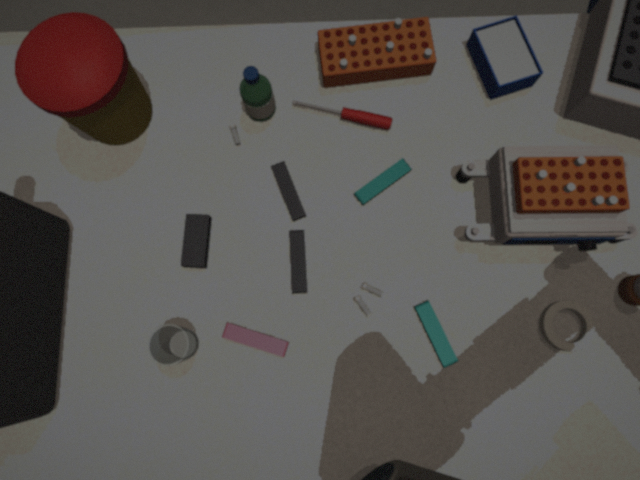

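The scene view shows dark shims at (326,231) and (395,260), the thick block at (397,176), and the shaker at bottom left with ears at (228,370) and (291,415). The top view shows the shims at (288,190) and (298,261), the block at (196,240), and the short foot's ear at about (475,233). The far-left foot, with its pad, is at (465,173).

```bash
cat > h.py <<'E'
import numpy as np, cv2
from scipy.spatial.transform import Rotation as Ro
def ray(c,u,v):
    R=np.array(c["R"]);t=np.array(c["t"]);o=-R.T@t
    d=R.T@np.array([(u-c["cx"])/c["fx"],(v-c["cy"])/c["fy"],1.]);return o,d
def plane(c,u,v,z):
    o,d=ray(c,u,v);return o+d*(z-o[2])/d[2]
def tri(c1,p1,c2,p2):
    o1,d1=ray(c1,*p1);o2,d2=ray(c2,*p2)
    A=np.stack([d1,-d2],1);s=np.linalg.lstsq(A,o2-o1,rcond=None)[0]
    a,b=o1+s[0]*d1,o2+s[1]*d2;return (a+b)/2,np.linalg.norm(a-b)
def px(c,X):
    q=np.array(c["R"])@X+np.array(c["t"]);return c["fx"]*q[0]/q[2]+c["cx"],c["fy"]*q[1]/q[2]+c["cy"]
def dark(im,thr=75):  # rgb
    hsv=cv2.cvtColor(im,cv2.COLOR_RGB2HSV);return ((hsv[...,2]<thr)&(hsv[...,1]<90)).astype(np.uint8)*255
def blobs(m,lo,hi):
    cs,_=cv2.findContours(m,cv2.RETR_EXTERNAL,cv2.CHAIN_APPROX_NONE)
    return [(cv2.contourArea(c),c) for c in cs if lo<cv2.contourArea(c)<hi]
def rect_on_plane(c,cont,z):
    P=np.array([plane(c,*p[0],z)[:2] for p in cont],np.float32)*1000
    (x,y),(w,h),a=cv2.minAreaRect(P)
    if w<h:w,h,a=h,w,a+90
    return np.round([x,y,w,h,(a+90)%180-90],1)
E
python3 - <<'E'
from plant import cams
from h import *
for n in("scene","top"):
    im=cv2.imread(f"pics/{n}0.png")[:,:,::-1].copy();d=np.load(f"{n}_d0.npy");c=cams.get_calibration(n)
    for th in (70,):
        for a,ct in blobs(dark(im,th),500,3000):
            u,v=ct[:,0].mean(0); dd=d[int(v),int(u)]
            o,q=ray(c,u,v); print(n,th,a,(u,v),rect_on_plane(c,ct,.012),"depthpt",np.round(o+q*dd,4))
c=cams.get_calibration("top");s=cams.get_calibration("scene")
print("foot bolt",tri(c,(473,232),s,(291,412)),"far bolt",tri(c,(468,168),s,(228,367)))
print("bars",tri(c,(288,190),s,(395,260)),tri(c,(298,261),s,(326,231)))
E
```

```text
scene 70 845.0 (np.float64(501.3421052631579), np.float64(278.5578947368421)) [798.9 298.3 104.5  63.1 -89.3] depthpt [0.7991 0.2499 0.0771]
scene 70 978.5 (np.float64(394.71612903225804), np.float64(260.9161290322581)) [626.2 222.9 117.8  33.9  20.4] depthpt [0.6279 0.2206 0.0155]
scene 70 877.5 (np.float64(325.7751937984496), np.float64(232.2248062015504)) [490.3 205.2 119.   32.8   2.5] depthpt [0.4897 0.2074 0.0086]
scene 70 1115.5 (np.float64(397.2809917355372), np.float64(176.07438016528926)) [529.6 399.5 107.3  59.   -4.2] depthpt [0.5337 0.3918 0.0206]
top 70 1256.5 (np.float64(404.75113122171945), np.float64(473.28506787330315)) [125.1  31.8 185.3  31.7  89.3] depthpt [0.3488 0.1536 0.8524]
top 70 544.5 (np.float64(164.4488188976378), np.float64(344.79527559055117)) [340.4 450.8  64.1  50.9   2.2] depthpt [0.3394 0.4455 0.0296]
top 70 865.0 (np.float64(297.56081081081084), np.float64(261.4256756756757)) [487.2 209.8 118.3  27.9   2. ] depthpt [0.4861 0.2099 0.0112]
top 70 1307.5 (np.float64(195.84563758389262), np.float64(241.03355704697987)) [530.5 400.5 102.3  49.4  -4. ] depthpt [0.5269 0.3977 0.022 ]
top 70 785.5 (np.float64(287.96992481203006), np.float64(190.74436090225564)) [623.6 227.4 118.9  27.8  20.5] depthpt [0.6233 0.2269 0.011 ]
top 70 1138.5 (np.float64(256.7007299270073), np.float64(95.77372262773723)) [818.7 286.7 105.   62.   14.6] depthpt [0.7764 0.275  0.0929]
top 70 1959.5 (np.float64(627.8591549295775), np.float64(45.98122065727699)) [ 914.4 -445.5  198.7   61.4   -8.3] depthpt [ 0.8376 -0.379   0.1149]
foot bolt (array([ 0.58403572, -0.11091199, -0.05796559]), np.float64(0.08960285386556303)) far bolt (array([ 0.58578169, -0.10168972,  0.15302217]), np.float64(0.07301484369000431))
bars (array([0.62569061, 0.22704498, 0.00834233]), np.float64(7.528513329232892e-05)) (array([0.48785336, 0.20972299, 0.00811575]), np.float64(0.0012416789732055537))
```

Run:
```python
from plant import cams
from h import *
c=cams.get_calibration("top");s=cams.get_calibration("scene")
n,e=tri(c,(473,232),s,(228,367));f,e2=tri(c,(468,168),s,(291,412))
print(n,e,f,e2,np.degrees(np.arctan2(*(f-n)[:2])))
top=cv2.imread("pics/top0.png")[120:270,430:640];sc=cv2.imread("pics/scene0.png")[340:480,90:330]
a=cv2.resize(top,None,fx=3,fy=3,interpolation=2);b=cv2.resize(sc,(int(240*2.5),350),interpolation=2)[:, :]
cv2.imwrite("pics/crop1.png",np.clip(a.astype(float)*1.5,0,255).astype(np.uint8))
# foot predicted tool info
st=__import__("plant").r.get_state();print(Ro.from_rotvec(st["eef_rot"]).as_matrix().round(3))
w=cams.get_calibration("wrist");R=np.array(w["R"]);o=-R.T@np.array(w["t"]);T=Ro.from_rotvec(st["eef_rot"]).as_matrix()
print("cam in tool",T.T@(o-st["tcp_pos"]),(T.T@R.T).round(3),w["fx"])
```

```text
[ 0.52528676 -0.10591441  0.04837762] 0.0020595767747093132 [ 0.64411502 -0.10653037  0.04957088] 0.003274811127918998 90.29699821643248
[[-0.927 -0.374 -0.001]
 [-0.374  0.927  0.002]
 [ 0.     0.002 -1.   ]]
cam in tool [ 0.07956576  0.00041538 -0.14158178] [[ 0.    -0.951 -0.308]
 [ 1.     0.001 -0.   ]
 [ 0.    -0.308  0.951]] 392.42386517210315
```

View pics/crop1.png

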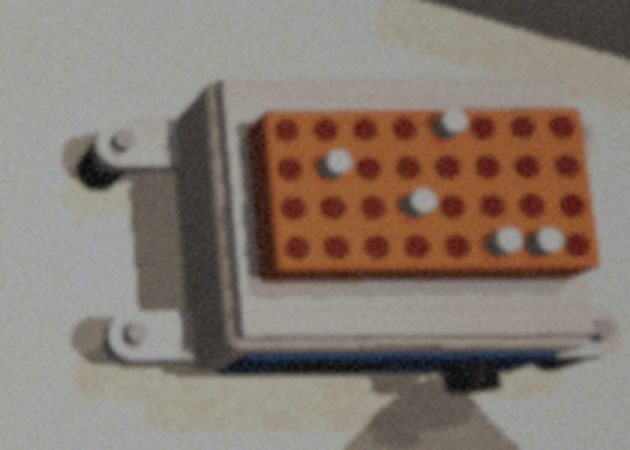

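The crop shows the shaker's two left ears: the far bolt at (123,139) with a black pad, and the near bolt at (134,333) without one. Next I move above the first shim and look with the wrist camera.

```bash
cat >> h.py <<'E'
def goto(p,yaw,st=None):
    """scaled shift/turn to reach TCP p (m) with tool x at world yaw (deg), tool down"""
    from plant import r
    st=st or r.get_state();T=Ro.from_rotvec(st["eef_rot"]).as_matrix()
    a=np.radians(yaw);x=np.array([np.cos(a),np.sin(a),0]);z=np.array([0,0,-1.]);G=np.stack([x,np.cross(z,x),z],1)
    sh=T.T@(np.array(p)-st["tcp_pos"])/.3;tu=Ro.from_matrix(T.T@G).as_rotvec(degrees=True)/60
    print("t",st["t"],"shift",sh.round(4).tolist(),"turn",tu.round(4).tolist(),"pos",st["tcp_pos"].round(4),"F",st["contact_force"].round(1),"g",round(st["grip_width"],3))
E
python3 - <<'E'
from plant import cams
from h import *
c=cams.get_calibration("top")
n=plane(c,474.7,231,.057);f=plane(c,471,166.3,.057);print(n,f,"shaker x dir deg",np.degrees(np.arctan2((f-n)[1],(f-n)[0])))
goto([.452,.208,.17],182)
E
```

```text
[ 0.52579417 -0.10546885  0.057     ] [ 0.64557661 -0.10857296  0.057     ] shaker x dir deg -1.484464152183889
t 0.1 shift [-1.6564, 1.9103, 0.2047] turn [0.0016, -0.0004, 0.3331] pos [ 0.2058 -0.5096  0.2305] F [ 1.   0.3 -0.1] g 1.004
```

Emit:
move_arm --targets '[[[-0.42, 0.48, 0.05], [0, 0, 0], 1], [[-0.42, 0.48, 0.05], [0, 0, 0], 1], [[-0.42, 0.48, 0.05], [0, 0, 0], 1], [[-0.42, 0.48, 0.05], [0, 0, 0], 1], [[-0.42, 0.48, 0.05], [0, 0, 0], 1]]'

```text
t: 0.52
tcp_pos: [0.2687, -0.3258, 0.2151]
eef_rot: [0.6, -3.083, -0.005]
contact_force: [0.3, 0.1, 0.8]
grip_width: 1.002
```

Emit:
move_arm --targets '[[[-0.42, 0.48, 0.05], [0, 0, 0], 1], [[-0.42, 0.48, 0.05], [0, 0, 0], 1], [[-0.42, 0.48, 0.05], [0, 0, 0], 1], [[-0.42, 0.48, 0.05], [0, 0, 0], 1], [[-0.42, 0.48, 0.05], [0, 0, 0], 1]]'

```text
t: 0.93
tcp_pos: [0.3314, -0.1423, 0.2002]
eef_rot: [-0.602, 3.083, 0.006]
contact_force: [1.4, -0.8, -0.3]
grip_width: 1.0
```

Emit:
move_arm --targets '[[[-0.42, 0.48, 0.05], [0, 0, 0], 1], [[-0.42, 0.48, 0.05], [0, 0, 0], 1], [[-0.42, 0.48, 0.05], [0, 0, 0], 1], [[-0.42, 0.48, 0.05], [0, 0, 0], 1], [[-0.42, 0.48, 0.05], [0, 0, 0], 1]]'

```text
t: 1.35
tcp_pos: [0.3942, 0.0416, 0.1854]
eef_rot: [0.605, -3.083, -0.006]
contact_force: [0.7, -0.4, -0.2]
grip_width: 1.0
```

```bash
python3 -c "
from h import *
goto([.452,.208,.17],182)"
```

```text
t 1.35 shift [-0.3879, 0.4407, 0.0534] turn [0.004, -0.0, 0.3366] pos [0.3942 0.0416 0.1854] F [ 0.7 -0.4 -0.2] g 1.0
```

Emit:
move_arm --targets '[[[-0.388, 0.441, 0.053], [0.004, 0, 0.337], 1], [[-0.388, 0.441, 0.053], [0.004, 0, 0.337], 1], [[-0.388, 0.441, 0.053], [0.004, 0, 0.337], 1], [[-0.388, 0.441, 0.053], [0.004, 0, 0.337], 1], [[-0.388, 0.441, 0.053], [0.004, 0, 0.337], 1]]'

```text
t: 1.77
tcp_pos: [0.4525, 0.2118, 0.1687]
eef_rot: [0.056, -3.14, 0.001]
contact_force: [0.4, -0.1, 0.1]
grip_width: 1.003
```

Run:
```python
from plant import cams,r
from h import *
print(r.get_state()["tcp_pos"])
c=cams.get_calibration("wrist");im,d=cams.get_image("wrist");cv2.imwrite("pics/w1.png",im[:,:,::-1])
for a,ct in blobs(dark(im,75),800,60000):
    u,v=ct[:,0].mean(0);o,q=ray(c,u,v);print(a,u,v,rect_on_plane(c,ct,.012),o+q*d[int(v),int(u)])
ct=cams.get_calibration("top");print("2-view",px(c,np.array([.4872,.2098,.012])))
goto([.452,.208,.17],182)
```

```text
[0.45251473 0.21184299 0.16871228]
4016.0 322.48333333333335 247.83055555555555 [484.9 210.9 116.5  26.    2.7] [0.47705855 0.21027866 0.01110676]
2-view (np.float64(321.46146800809623), np.float64(259.9495863717299))
t 1.8167 shift [0.0037, -0.0155, -0.0059] turn [-0.0007, -0.0014, 0.0022] pos [0.4529 0.2127 0.1682] F [ 1.7  3.2 -0.1] g 1.0
```

View pics/w1.png

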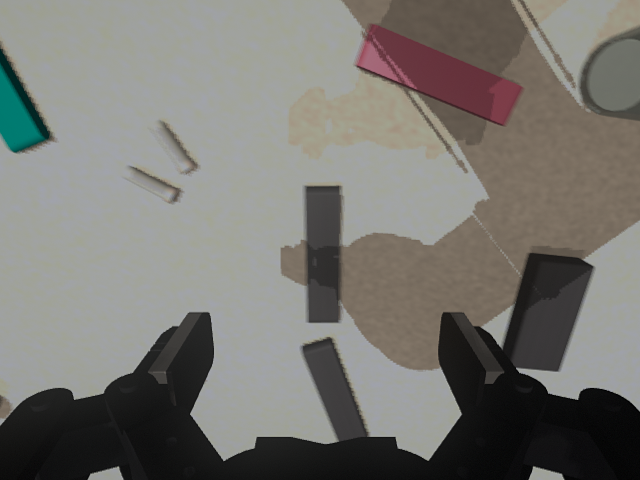

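The wrist view shows the first shim spanning (305–341, 186–322), centred between the fingers, with the second shim below it at (335,390). I descend to grasp.

```bash
python3 -c "
from h import *
goto([.451,.2088,.002],182.4)"
```

```text
t 1.8167 shift [0.0061, -0.0124, 0.5541] turn [-0.0007, -0.0014, -0.0045] pos [0.4529 0.2127 0.1682] F [ 1.7  3.2 -0.1] g 1.0
```

Emit:
move_arm --targets '[[[0.006, -0.0125, 0.15], [0, -0.001, -0.005], 0.6], [[0.006, -0.0125, 0.3], [0, -0.001, -0.005], 0.6], [[0.006, -0.0125, 0.42], [0, -0.001, -0.005], 0.6], [[0.006, -0.0125, 0.5], [0, -0.001, -0.005], 0.6], [[0.006, -0.0125, 0.53], [0, -0.001, -0.005], 0.6]]' --squeeze 60

```text
t: 2.23
tcp_pos: [0.4479, 0.2064, 0.0047]
eef_rot: [0.065, -3.133, 0.009]
contact_force: [-0.3, -1.2, 0.3]
grip_width: 0.602
```

```bash
python3 -c "
from h import *
goto([.451,.2088,.002],182.4)"
```

```text
t 2.2333 shift [-0.0108, 0.0078, 0.0088] turn [-0.0054, -0.0075, -0.0005] pos [0.4479 0.2064 0.0047] F [-0.3 -1.2  0.3] g 0.602
```

Emit:
move_arm --targets '[[[-0.01, 0.008, 0.009], [-0.005, -0.0075, 0], 0.6], [[-0.01, 0.008, 0.009], [-0.005, -0.0075, 0], 0.6], [[-0.01, 0.008, 0.009], [-0.005, -0.0075, 0], 0.6], [[-0.01, 0.008, 0.009], [-0.005, -0.0075, 0], 0], [[-0.01, 0.008, 0.009], [-0.005, -0.0075, 0], 0]]'

```text
t: 2.65
tcp_pos: [0.4517, 0.2094, 0.0036]
eef_rot: [-0.065, 3.138, 0.002]
contact_force: [-1.3, -3.2, 4.4]
grip_width: 0.329
```

Emit:
move_arm --targets '[[[0, 0, 0], [0, 0, 0], 0], [[0, 0, 0], [0, 0, 0], 0], [[0, 0, 0], [0, 0, 0], 0], [[0, 0, 0], [0, 0, 0], 0], [[0, 0, 0], [0, 0, 0], 0]]'

```text
t: 3.07
tcp_pos: [0.4519, 0.2097, 0.004]
eef_rot: [-0.066, 3.138, 0.002]
contact_force: [-2.4, 0.7, 3.6]
grip_width: 0.309
```

```bash
python3 -c "
from h import *
goto([.451,.2088,.002],182.4)"
```

```text
t 3.0667 shift [0.0032, -0.0028, 0.0068] turn [0.0014, 0.0029, 0.0] pos [0.4519 0.2097 0.004 ] F [-2.4  0.7  3.6] g 0.309
```

Emit:
move_arm --targets '[[[0, 0, -0.1], [0, 0, 0], 0], [[0, 0, -0.2], [0, 0, 0], 0], [[0, 0, -0.25], [0, 0, 0], 0], [[0, 0, -0.25], [0, 0, 0.1], 0], [[0, 0, -0.25], [0, 0, 0.2], 0]]'

```text
t: 3.48
tcp_pos: [0.4518, 0.2099, 0.0798]
eef_rot: [0.27, 3.126, 0.005]
contact_force: [-0.8, -0.3, -2.8]
grip_width: 0.302
```

```bash
python3 -c "
from h import *
goto([.530,.0694,.05],88.5)"
```

```text
t 3.4833 shift [-0.3367, -0.4169, 0.099] turn [0.0051, 0.0001, 1.3603] pos [0.4518 0.2099 0.0798] F [-0.8 -0.3 -2.8] g 0.302
```

Emit:
move_arm --targets '[[[-0.12, -0.15, 0], [0, 0, 0.12], 0], [[-0.24, -0.3, 0], [0, 0, 0.24], 0], [[-0.337, -0.417, 0], [0, 0, 0.36], 0], [[-0.337, -0.417, 0], [0, 0, 0.48], 0], [[-0.337, -0.417, 0], [0, 0, 0.6], 0]]'

```text
t: 3.9
tcp_pos: [0.5315, 0.0643, 0.0789]
eef_rot: [1.227, 2.889, 0.003]
contact_force: [0.0, 1.5, -2.9]
grip_width: 0.303
```

Emit:
move_arm --targets '[[[0, 0, 0], [0, 0, 0.12], 0], [[0, 0, 0], [0, 0, 0.24], 0], [[0, 0, 0], [0, 0, 0.36], 0], [[0, 0, 0], [0, 0, 0.48], 0], [[0, 0, 0], [0, 0, 0.6], 0]]'

```text
t: 4.32
tcp_pos: [0.5398, 0.0243, 0.0714]
eef_rot: [-1.827, -2.461, -0.112]
contact_force: [0.8, -1.2, -3.3]
grip_width: 0.304
```

```bash
python3 -c "
from h import *
goto([.530,.0694,.05],88.5)"
```

```text
t 4.3167 shift [0.1452, 0.0111, 0.0869] turn [-0.002, -0.0997, 0.3051] pos [0.5398 0.0243 0.0714] F [ 0.8 -1.2 -3.3] g 0.304
```

Emit:
move_arm --targets '[[[0.145, 0.011, 0.04], [-0.002, -0.1, 0.1], 0], [[0.145, 0.011, 0.06], [-0.002, -0.1, 0.2], 0], [[0.145, 0.011, 0.087], [-0.002, -0.1, 0.305], 0], [[0.145, 0.011, 0.087], [-0.002, -0.1, 0.305], 0], [[0.145, 0.011, 0.087], [-0.002, -0.1, 0.305], 0]]'

```text
t: 4.73
tcp_pos: [0.5322, 0.0033, 0.0277]
eef_rot: [-1.982, -2.273, -0.208]
contact_force: [0.8, 0.0, -2.6]
grip_width: 0.307
```

```bash
python3 -c "
from h import *
goto([.530,.0694,.05],88.5)
from plant import r;print(r.get_state()['joints'].round(3))"
```

```text
t 4.7333 shift [0.229, 0.024, -0.0333] turn [0.0106, -0.1736, 0.1551] pos [0.5322 0.0033 0.0277] F [ 0.8  0.  -2.6] g 0.307
[ 0.169  0.386 -0.191 -0.217 -0.972 -3.053]
```

Joint 6 has hit its limit in this orientation. I back off, set the bar down clear of the shaker, and regrasp with the tool turned half round.

```bash
python3 -c "
from h import *
goto([.530,.085,.035],112)"
```

```text
t 4.7333 shift [0.2707, 0.0297, 0.0252] turn [0.0458, -0.168, -0.2355] pos [0.5322 0.0033 0.0277] F [ 0.8  0.  -2.6] g 0.307
```

Emit:
move_arm --targets '[[[0.1, 0.03, 0], [0.046, -0.08, -0.1], 0], [[0.2, 0.03, 0.01], [0.046, -0.168, -0.2355], 0], [[0.27, 0.03, 0.025], [0.046, -0.168, -0.2355], 0], [[0.27, 0.03, 0.025], [0.046, -0.168, -0.2355], 0], [[0.27, 0.03, 0.025], [0.046, -0.168, -0.2355], 0]]'

```text
t: 5.15
tcp_pos: [0.538, 0.0625, 0.0328]
eef_rot: [-1.683, -2.606, -0.049]
contact_force: [-0.1, -0.2, -3.6]
grip_width: 0.305
```

```bash
python3 -c "
from h import *
goto([.530,.085,.0045],112)
from plant import r;print(r.get_state()['joints'].round(3))"
```

```text
t 5.15 shift [0.0745, 0.0062, 0.0982] turn [0.004, -0.0474, 0.0381] pos [0.538  0.0625 0.0328] F [-0.1 -0.2 -3.6] g 0.305
[ 0.37   0.391 -0.212 -0.061 -0.966 -3.053]
```

```bash
python3 -c "
from h import *
goto([.530,.085,.03],135)"
```

```text
t 5.15 shift [0.0787, 0.0066, 0.0134] turn [0.0135, -0.0459, -0.3451] pos [0.538  0.0625 0.0328] F [-0.1 -0.2 -3.6] g 0.305
```

Emit:
move_arm --targets '[[[0.03, 0.007, 0], [0.0135, -0.046, -0.12], 0], [[0.08, 0.007, 0.01], [0.0135, -0.046, -0.24], 0], [[0.08, 0.007, 0.013], [0.0135, -0.046, -0.345], 0], [[0.08, 0.007, 0.013], [0.0135, -0.046, -0.345], 0], [[0.08, 0.007, 0.013], [0.0135, -0.046, -0.345], 0]]'

```text
t: 5.57
tcp_pos: [0.53, 0.0847, 0.0303]
eef_rot: [-1.209, -2.899, 0.0]
contact_force: [-0.7, -1.0, -2.8]
grip_width: 0.304
```

```bash
python3 -c "
from h import *
goto([.530,.085,.0045],135)
from plant import r;print(r.get_state()['joints'].round(3))"
```

```text
t 5.5667 shift [0.0007, 0.0008, 0.0859] turn [-0.0001, -0.0, -0.0047] pos [0.53   0.0847 0.0303] F [-0.7 -1.  -2.8] g 0.304
[ 0.45   0.379 -0.262  0.    -0.93  -2.811]
```

The arm has a lateral offset, so yaw 88.5° is reachable on the other branch (j6≈+2.9). I lift and spin back the long way.

Emit:
move_arm --targets '[[[0, 0, -0.13], [0, 0, -0.11], 0], [[0, 0, -0.2], [0, 0, -0.23], 0], [[0, 0, -0.2], [0, 0, -0.35], 0], [[0, 0, -0.2], [0, 0, -0.47], 0], [[0, 0, -0.2], [0, 0, -0.59], 0]]'

```text
t: 5.98
tcp_pos: [0.5304, 0.0838, 0.091]
eef_rot: [0.275, 3.129, 0.001]
contact_force: [0.7, -0.5, -2.7]
grip_width: 0.304
```

Emit:
move_arm --targets '[[[0, 0, 0], [0, 0, -0.12], 0], [[0, 0, 0], [0, 0, -0.24], 0], [[0, 0, 0], [0, 0, -0.36], 0], [[0, 0, 0], [0, 0, -0.48], 0], [[0, 0, 0], [0, 0, -0.59], 0]]'

```text
t: 6.4
tcp_pos: [0.5305, 0.0827, 0.0911]
eef_rot: [-0.69, 3.064, 0.001]
contact_force: [-0.1, 0.7, -2.7]
grip_width: 0.303
```

Emit:
move_arm --targets '[[[0, 0, 0], [0, 0, -0.12], 0], [[0, 0, 0], [0, 0, -0.24], 0], [[0, 0, 0], [0, 0, -0.36], 0], [[0, 0, 0], [0, 0, -0.48], 0], [[0, 0, 0], [0, 0, -0.59], 0]]'

```text
t: 6.82
tcp_pos: [0.5308, 0.0816, 0.0913]
eef_rot: [-1.589, 2.709, -0.0]
contact_force: [-0.6, 0.5, -3.0]
grip_width: 0.302
```

Emit:
move_arm --targets '[[[0, 0, 0], [0, 0, -0.12], 0], [[0, 0, 0], [0, 0, -0.24], 0], [[0, 0, 0], [0, 0, -0.36], 0], [[0, 0, 0], [0, 0, -0.48], 0], [[0, 0, 0], [0, 0, -0.59], 0]]'

```text
t: 7.23
tcp_pos: [0.531, 0.0805, 0.0914]
eef_rot: [-2.338, 2.097, -0.001]
contact_force: [-0.0, -0.1, -3.1]
grip_width: 0.307
```

Emit:
move_arm --targets '[[[0, 0, 0], [0, 0, -0.12], 0], [[0, 0, 0], [0, 0, -0.24], 0], [[0, 0, 0], [0, 0, -0.36], 0], [[0, 0, 0], [0, 0, -0.48], 0], [[0, 0, 0], [0, 0, -0.59], 0]]'

```text
t: 7.65
tcp_pos: [0.5314, 0.0794, 0.0916]
eef_rot: [-2.865, 1.287, -0.001]
contact_force: [-0.2, 0.8, -2.6]
grip_width: 0.302
```

Emit:
move_arm --targets '[[[0, 0, 0], [0, 0, -0.12], 0], [[0, 0, 0], [0, 0, -0.24], 0], [[0, 0, 0], [0, 0, -0.36], 0], [[0, 0, 0], [0, 0, -0.48], 0], [[0, 0, 0], [0, 0, -0.59], 0]]'

```text
t: 8.07
tcp_pos: [0.5317, 0.0783, 0.0919]
eef_rot: [-3.121, 0.355, -0.002]
contact_force: [0.5, 0.4, -3.0]
grip_width: 0.304
```

Emit:
move_arm --targets '[[[0, 0, 0], [0, 0, -0.12], 0], [[0, 0, 0], [0, 0, -0.24], 0], [[0, 0, 0], [0, 0, -0.36], 0], [[0, 0, 0], [0, 0, -0.48], 0], [[0, 0, 0], [0, 0, -0.59], 0]]'

```text
t: 8.48
tcp_pos: [0.5321, 0.0772, 0.0921]
eef_rot: [-3.081, -0.612, -0.002]
contact_force: [-0.0, 0.4, -2.9]
grip_width: 0.303
```

```bash
python3 -c "
from h import *
goto([.530,.082,.085],88.5)
from plant import r;print(r.get_state()['joints'].round(3))"
```

```text
t 8.4833 shift [-0.0003, -0.0173, 0.0236] turn [0.0011, -0.0011, -1.1008] pos [0.5321 0.0772 0.0921] F [-0.   0.4 -2.9] g 0.303
[ 0.436  0.314 -0.177  0.    -1.078  1.527]
```

Emit:
move_arm --targets '[[[0, 0, 0], [0, 0, -0.12], 0], [[0, 0, 0], [0, 0, -0.24], 0], [[0, 0, 0], [0, 0, -0.36], 0], [[0, 0, 0], [0, 0, -0.48], 0], [[0, 0, 0], [0, 0, -0.59], 0]]'

```text
t: 8.9
tcp_pos: [0.5324, 0.0763, 0.0923]
eef_rot: [2.749, 1.519, 0.003]
contact_force: [-0.1, 0.8, -4.1]
grip_width: 0.307
```

Emit:
move_arm --targets '[[[0, 0, 0.03], [0, 0, -0.12], 0], [[0, 0, 0.06], [0, 0, -0.24], 0], [[0, 0, 0.1], [0, 0, -0.36], 0], [[0, 0, 0.12], [0, 0, -0.48], 0], [[0, 0, 0.12], [0, 0, -0.51], 0]]'

```text
t: 9.32
tcp_pos: [0.5317, 0.075, 0.0549]
eef_rot: [-2.251, -2.191, 0.001]
contact_force: [-0.2, -0.5, -2.7]
grip_width: 0.301
```

Run:
```python
from plant import cams,r
from h import *
print(r.get_state()['joints'].round(3))
goto([.530,.082,.05],88.5)
c=cams.get_calibration("wrist");im,d=cams.get_image("wrist");cv2.imwrite("pics/w2.png",im[:,:,::-1]);np.save("w2d.npy",d)
import pickle;pickle.dump((c,r.get_state()),open("w2.pkl","wb"))
```

```text
[ 0.432  0.352 -0.229 -0.    -0.991  2.683]
t 9.3167 shift [0.0233, -0.0062, 0.0162] turn [-0.0007, 0.0001, -0.0006] pos [0.5317 0.075  0.0549] F [-0.2 -0.5 -2.7] g 0.301
```

View pics/w2.png

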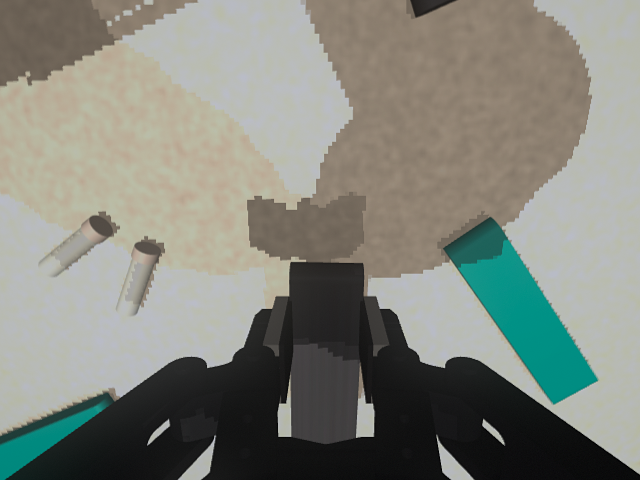

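The wrist view shows the shim held at u 291–362, straight in the fingers, but the palm hides the foot. I go over the shaker with the bar in hand to measure the ear from above with the wrist camera.

Run:
```python
from h import *
import pickle
c,st=pickle.load(open("w2.pkl","rb"));T=Ro.from_rotvec(st["eef_rot"]).as_matrix()
im=cv2.imread("pics/w2.png")
for x in (.01,.02):
    X=st["tcp_pos"]+T@np.array([x,0,.004-.012]);print("expected centre",px(c,X))
g=cv2.cvtColor(im,cv2.COLOR_BGR2GRAY).astype(int)
for v in(270,280,290):print(v,[ (u,g[v,u]) for u in (284,288,290,292,296,358,361,363,365,368)])
goto([.50,-.17,.29],65)
```

```text
expected centre (np.float64(328.48361474377697), np.float64(305.0195781097265))
expected centre (np.float64(328.59243839204083), np.float64(280.61134712532225))
270 [(284, np.int64(181)), (288, np.int64(188)), (290, np.int64(49)), (292, np.int64(44)), (296, np.int64(44)), (358, np.int64(43)), (361, np.int64(43)), (363, np.int64(37)), (365, np.int64(129)), (368, np.int64(130))]
280 [(284, np.int64(179)), (288, np.int64(187)), (290, np.int64(42)), (292, np.int64(47)), (296, np.int64(47)), (358, np.int64(44)), (361, np.int64(44)), (363, np.int64(37)), (365, np.int64(134)), (368, np.int64(172))]
290 [(284, np.int64(178)), (288, np.int64(187)), (290, np.int64(44)), (292, np.int64(47)), (296, np.int64(45)), (358, np.int64(42)), (361, np.int64(41)), (363, np.int64(54)), (365, np.int64(136)), (368, np.int64(185))]
t 9.3667 shift [-0.8196, -0.0841, -0.7813] turn [0.0004, -0.0001, 0.3899] pos [0.5322 0.0751 0.0556] F [ 0.3  0.1 -2.3] g 0.303
```

Emit:
move_arm --targets '[[[0, 0, -0.14], [0, 0, 0.1], 0], [[0, 0, -0.28], [0, 0, 0.2], 0], [[0, 0, -0.42], [0, 0, 0.3], 0], [[0, 0, -0.56], [0, 0, 0.39], 0], [[-0.08, -0.01, -0.66], [0, 0, 0.39], 0]]'

```text
t: 9.78
tcp_pos: [0.5298, 0.0525, 0.2578]
eef_rot: [2.656, 1.675, 0.009]
contact_force: [1.5, 0.2, -2.7]
grip_width: 0.303
```

```bash
python3 -c "
from h import *
goto([.50,-.17,.29],65)"
```

```text
t 9.7833 shift [-0.7115, 0.2303, -0.1095] turn [0.0039, -0.0042, -0.0086] pos [0.5298 0.0525 0.2578] F [ 1.5  0.2 -2.7] g 0.303
```

Emit:
move_arm --targets '[[[-0.12, 0.04, -0.11], [0, 0, -0.01], 0], [[-0.25, 0.08, -0.11], [0, 0, -0.01], 0], [[-0.38, 0.12, -0.11], [0, 0, -0.01], 0], [[-0.51, 0.165, -0.11], [0, 0, -0.01], 0], [[-0.63, 0.205, -0.11], [0, 0, -0.01], 0]]'

```text
t: 10.2
tcp_pos: [0.5032, -0.1451, 0.2912]
eef_rot: [2.651, 1.682, 0.012]
contact_force: [1.8, -0.3, -2.8]
grip_width: 0.302
```

Emit:
move_arm --targets '[[[-0.06, 0.02, 0], [0, 0, 0], 0], [[-0.06, 0.02, 0], [0, 0, 0], 0], [[-0.06, 0.02, 0], [0, 0, 0], 0], [[-0.06, 0.02, 0], [0, 0, 0], 0]]'

```text
t: 10.53
tcp_pos: [0.5008, -0.1642, 0.2913]
eef_rot: [2.655, 1.677, 0.013]
contact_force: [0.8, -0.2, -2.5]
grip_width: 0.305
```

Run:
```python
from plant import cams,r
from h import *
goto([.50,-.17,.29],65)
c=cams.get_calibration("wrist");im,d=cams.get_image("wrist");cv2.imwrite("pics/w3.png",im[:,:,::-1]);np.save("w3d.npy",d)
import pickle;pickle.dump((c,r.get_state()),open("w3.pkl","wb"))
```

```text
t 10.5333 shift [-0.0187, 0.0059, 0.0041] turn [0.0056, -0.0056, -0.0073] pos [ 0.5008 -0.1642  0.2913] F [ 0.8 -0.2 -2.5] g 0.305
```

View pics/w3.png

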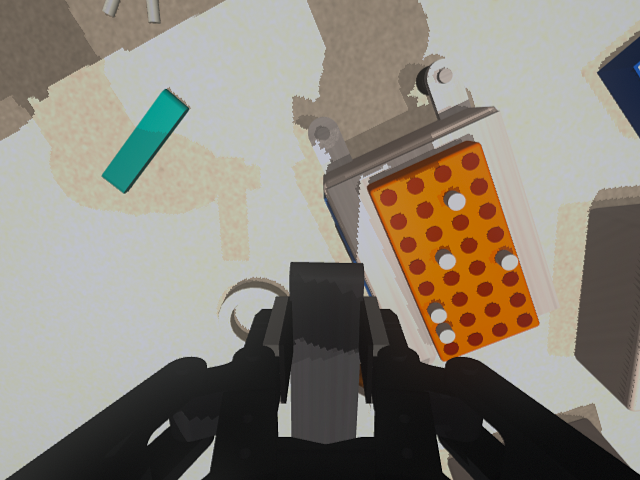

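The wrist view from above shows the short foot's ear with its bolt at about (322,133) and the far-left ear's bolt at about (445,76). I zoom in.

Run:
```python
import cv2
im=cv2.imread("pics/w3.png")[48:188,290:480]
cv2.imwrite("pics/w3c.png",cv2.resize(im,None,fx=4,fy=4,interpolation=cv2.INTER_CUBIC))
```

```text
(no output)
```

View pics/w3c.png

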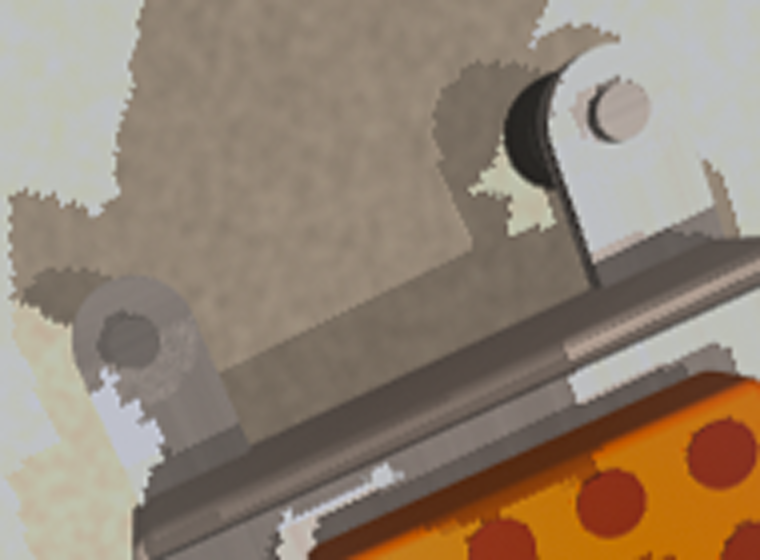

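Run:
```python
from h import *
import pickle
from plant import cams
c,st=pickle.load(open("w3.pkl","rb"))
f=lambda x,y:(290+x/4-.4,48+y/4-.4)
n=plane(c,*f(129,340),.057);e=plane(c,*f(135,338),.049);F=plane(c,*f(621,110),.057)
print("near bolt",n,"ear",e,"far",F,"dir",np.degrees(np.arctan2((F-n)[1],(F-n)[0])),np.linalg.norm(F-n))
# wall edge direction (underside/top ridge of wall) check
a=plane(c,*f(140,520),.1);b=plane(c,*f(750,262),.1);print("ridge dir",np.degrees(np.arctan2((b-a)[1],(b-a)[0])))
ct=cams.get_calibration("top");cs=cams.get_calibration("scene")
print("tri w-top",tri(c,f(129,340),ct,(474.7,231)),"w-scene",tri(c,f(129,340),cs,(228,367)))
```

```text
near bolt [ 0.52511109 -0.10695313  0.057     ] ear [ 0.52641994 -0.10744748  0.049     ] far [ 0.64526437 -0.10937102  0.057     ] dir -1.152830461553134 0.1201776023007801
ridge dir -2.5514942055213483
tri w-top (array([ 0.52563788, -0.10654266,  0.05519541]), np.float64(0.0014782471724541038)) w-scene (array([ 0.52504432, -0.10710694,  0.04992094]), np.float64(0.0002740136033117329))
```

```bash
python3 -c "
from h import *
goto([.5299,.0632,.26],88.7)"
```

```text
t 10.5833 shift [0.7242, -0.2371, 0.107] turn [0.0066, -0.0043, -0.4007] pos [ 0.5009 -0.1637  0.2912] F [-0.4  0.5 -2.4] g 0.302
```

Emit:
move_arm --targets '[[[0.12, -0.04, 0], [0, 0, 0], 0], [[0.25, -0.08, 0], [0, 0, 0], 0], [[0.38, -0.12, 0], [0, 0, -0.1], 0], [[0.51, -0.165, 0.05], [0, 0, -0.2], 0], [[0.63, -0.205, 0.1], [0, 0, -0.3], 0]]'

```text
t: 11.0
tcp_pos: [0.5267, 0.0354, 0.2635]
eef_rot: [2.35, 2.078, 0.017]
contact_force: [1.4, 0.7, -2.9]
grip_width: 0.3
```

```bash
python3 -c "
from h import *
goto([.5299,.0632,.04],88.7)"
```

```text
t 11.0 shift [0.0892, -0.0085, 0.7453] turn [0.0102, -0.0045, -0.0954] pos [0.5267 0.0354 0.2635] F [ 1.4  0.7 -2.9] g 0.3
```

Emit:
move_arm --targets '[[[0.089, -0.0085, 0.1], [0.01, -0.0045, -0.0954], 0], [[0.089, -0.0085, 0.22], [0.01, -0.0045, -0.0954], 0], [[0.089, -0.0085, 0.35], [0.01, -0.0045, -0.0954], 0], [[0.089, -0.0085, 0.48], [0.01, -0.0045, -0.0954], 0], [[0.089, -0.0085, 0.6], [0.01, -0.0045, -0.0954], 0]]'

```text
t: 11.42
tcp_pos: [0.5287, 0.0644, 0.0818]
eef_rot: [-2.245, -2.197, -0.001]
contact_force: [0.7, 0.8, -3.7]
grip_width: 0.307
```

```bash
python3 -c "
from h import *
goto([.5299,.0632,.0065],88.7)"
```

```text
t 11.4167 shift [-0.0041, 0.0041, 0.251] turn [0.0001, -0.0004, 0.001] pos [0.5287 0.0644 0.0818] F [ 0.7  0.8 -3.7] g 0.307
```

Emit:
move_arm --targets '[[[-0.004, 0.004, 0.1], [0, 0, 0.001], 0], [[-0.004, 0.004, 0.18], [0, 0, 0.001], 0], [[-0.004, 0.004, 0.23], [0, 0, 0.001], 0], [[-0.004, 0.004, 0.251], [0, 0, 0.001], 0], [[-0.004, 0.004, 0.251], [0, 0, 0.001], 0]]'

```text
t: 11.83
tcp_pos: [0.529, 0.0638, 0.0057]
eef_rot: [-2.245, -2.196, 0.003]
contact_force: [-0.4, -0.0, -2.4]
grip_width: 0.301
```

Run:
```python
from plant import cams,r
from h import *
goto([.5277,-.0333,.0065],88.7)
c=cams.get_calibration("top");im=np.mean([cams.get_image("top")[0] for _ in range(2)],0).astype(np.uint8);cv2.imwrite("pics/t2.png",im[:,:,::-1])
cv2.imwrite("pics/t2c.png",cv2.resize(im[140:270,340:540,::-1],None,fx=4,fy=4,interpolation=2))
```

```text
t 11.8333 shift [-0.3237, 0.0026, -0.0023] turn [-0.002, 0.0007, 0.0007] pos [0.529  0.0638 0.0057] F [-0.4 -0.  -2.4] g 0.301
```

View pics/t2c.png

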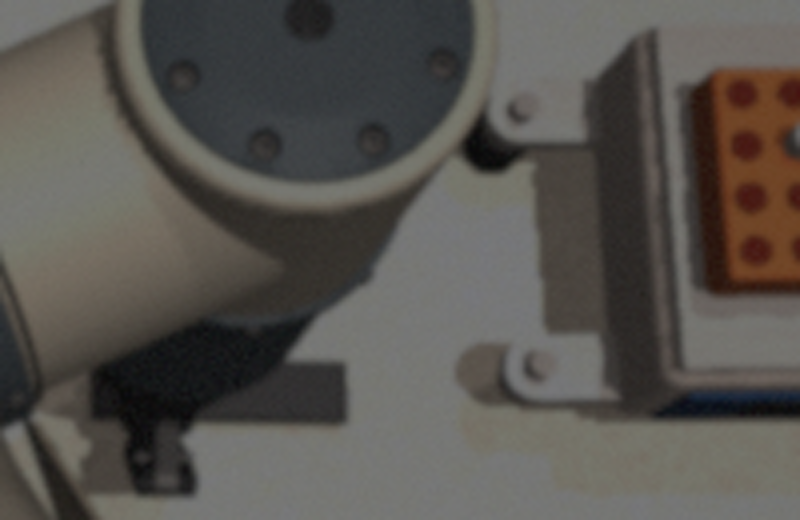

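The top crop shows the shim pointing at the near ear: its lead end is at crop x≈347, rows 363–423, and the bolt is at (541,366). I check its line against the foot numerically.

Run:
```python
from plant import cams,r
from h import *
c=cams.get_calibration("top");g=cv2.imread("pics/t2.png",0).astype(float)
print(np.c_[np.arange(226,251),g[226:251,417:424].mean(1).round(1)].tolist())
st=r.get_state();T=Ro.from_rotvec(st["eef_rot"]).as_matrix()
z=st["tcp_pos"][2]-.004
for s in(1,-1):
  for zz in(z,z+.012):
    print(s,zz,px(c,np.r_[(st["tcp_pos"]+T@np.array([-.085,-.014*s,0]))[:2],zz]))
print("lead end px",px(c,np.r_[(st["tcp_pos"]+T@np.array([-.0935,0,0]))[:2],z+.009]),g[235,420:432])
print("bolt px", px(c,np.array([.526,-.1068,.057])), "tilt",T[:,0])
```

```text
[[226.0, 117.6], [227.0, 118.3], [228.0, 116.4], [229.0, 106.9], [230.0, 83.6], [231.0, 58.1], [232.0, 48.7], [233.0, 47.9], [234.0, 48.1], [235.0, 48.4], [236.0, 47.3], [237.0, 48.3], [238.0, 49.1], [239.0, 47.7], [240.0, 48.6], [241.0, 48.1], [242.0, 48.6], [243.0, 47.4], [244.0, 46.9], [245.0, 58.3], [246.0, 86.6], [247.0, 107.0], [248.0, 115.1], [249.0, 117.3], [250.0, 117.9]]
1 0.0034162372478383947 (np.float64(420.66024800268303), np.float64(244.1806081284577))
1 0.015416237247838395 (np.float64(421.92306377604194), np.float64(242.9036823494598))
-1 0.0034162372478383947 (np.float64(420.0945226168407), np.float64(229.5987860944962))
-1 0.015416237247838395 (np.float64(421.34185387301187), np.float64(228.1285299676384))
lead end px (np.float64(425.9143728112165), np.float64(235.8314573889937)) [ 49.  48.  48.  49.  45.  52.  83. 110. 116. 119. 118. 118.]
bolt px (np.float64(475.45263694166874), np.float64(230.86797120076275)) tilt [2.18606030e-02 9.99760718e-01 7.87870463e-04]
```

Run:
```python
from plant import cams,r
from h import *
c=cams.get_calibration("top");g=cv2.imread("pics/t2.png",0).astype(float)
st=r.get_state();print(st["tcp_pos"])
def half(col,l=83):  # crossing
    i=np.where(col<l)[0];a,b=i[0],i[-1]
    return a-1+(col[a-1]-l)/(col[a-1]-col[a]), b+(l-col[b])/(col[b+1]-col[b])
for u in (400,405,410,415,420,424):
    a,b=half(g[222:252,u-1:u+2].mean(1)); a+=222;b+=222
    P=plane(c,u,a,.0135);Q=plane(c,u,b,.0015);print(u,round(a,2),round(b,2),P[:2].round(4),Q[:2].round(4))
im,d=cams.get_image("scene");cv2.imwrite("pics/s2.png",im[:,:,::-1])
cv2.imwrite("pics/s2c.png",cv2.resize(im[270:450,170:370,::-1],None,fx=3.3,fy=3.3,interpolation=2))
```

```text
[0.53074292 0.06409185 0.00741624]
400 221.39 245.56 [0.5572 0.0173] [0.5135 0.0177]
405 221.41 245.64 [0.5569 0.008 ] [0.5132 0.0084]
410 221.38 245.69 [ 0.5568 -0.0013] [ 0.5129 -0.0009]
415 221.47 245.77 [ 0.5564 -0.0106] [ 0.5125 -0.0102]
420 230.04 245.86 [ 0.5397 -0.0189] [ 0.5121 -0.0196]
424 230.14 245.82 [ 0.5394 -0.0263] [ 0.512 -0.027]
```

View pics/s2c.png

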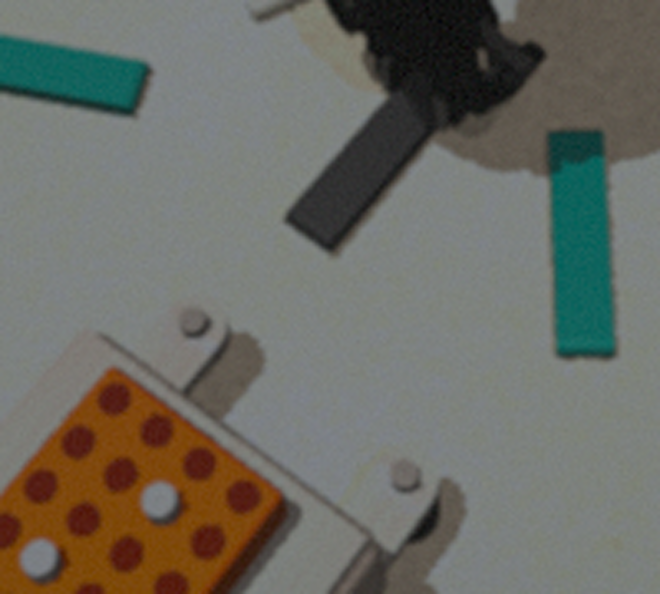

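Run:
```python
from plant import cams,r
from h import *
c=cams.get_calibration("scene");f=lambda x,y:(170+x/3.3-.35,270+y/3.3-.35)
for n,p,z in(("c1",(289,217),.0135),("c2",(333,246),.0135),("far side",(437,123),.0155),("near side",(392,90),.0155),("bolt",(196,318),.057),("farbolt",(406,472),.057)):print(n,plane(c,*f(*p),z)[:2].round(4))
w=[r.get_state()["tcp_pos"].round(4) for _ in range(3)];print(w)
T=cams.get_calibration("top");g0=cv2.imread("pics/t2.png",0).astype(float)
im,d=cams.get_image("top");g=im.mean(2);cv2.imwrite("pics/t3.png",im[:,:,::-1])
for u in(420,424):print([ (v,g[v,u-2:u+3].mean().round()) for v in (228,229,230,231,244,245,246,247)])
goto([.5289,-.0333,.0065],88.7)
```

```text
c1 [ 0.5159 -0.0299]
c2 [ 0.5431 -0.0298]
far side [0.5463 0.0531]
near side [0.5162 0.0555]
bolt [ 0.528  -0.1065]
farbolt [ 0.6472 -0.1089]
[array([0.5309, 0.064 , 0.0077]), array([0.5309, 0.064 , 0.0077]), array([0.5309, 0.064 , 0.0077])]
[(228, np.float64(105.0)), (229, np.float64(80.0)), (230, np.float64(56.0)), (231, np.float64(49.0)), (244, np.float64(53.0)), (245, np.float64(83.0)), (246, np.float64(107.0)), (247, np.float64(114.0))]
[(228, np.float64(110.0)), (229, np.float64(90.0)), (230, np.float64(67.0)), (231, np.float64(57.0)), (244, np.float64(62.0)), (245, np.float64(88.0)), (246, np.float64(109.0)), (247, np.float64(115.0))]
t 12.0333 shift [-0.3241, 0.0004, 0.0037] turn [0.0026, -0.0012, 0.0005] pos [0.5309 0.0639 0.0077] F [ 0.2 -0.2 -2.8] g 0.301
```

Top and scene views both put the shim within about 0.3 mm of the foot's line. I slide it in.

Emit:
move_arm --targets '[[[-0.06, 0, 0.004], [0.0025, -0.001, 0], 0], [[-0.12, 0, 0.004], [0.0025, -0.001, 0], 0], [[-0.18, 0, 0.004], [0.0025, -0.001, 0], 0], [[-0.24, 0, 0.004], [0.0025, -0.001, 0], 0], [[-0.29, 0, 0.004], [0.0025, -0.001, 0], 0]]'

```text
t: 12.45
tcp_pos: [0.5296, -0.0239, 0.0075]
eef_rot: [2.246, 2.196, 0.003]
contact_force: [0.2, 0.3, -3.0]
grip_width: 0.3
```

```bash
python3 -c "
from h import *
goto([.5289,-.033,.0045],88.7)"
```

```text
t 12.45 shift [-0.0303, -0.0017, 0.0099] turn [0.0019, -0.0005, 0.0002] pos [ 0.5296 -0.0239  0.0075] F [ 0.2  0.3 -3. ] g 0.3
```

Emit:
move_arm --targets '[[[-0.03, -0.002, 0.006], [0.002, 0, 0], 0], [[-0.03, -0.002, 0.009], [0.002, 0, 0], 0], [[-0.03, -0.002, 0.011], [0.002, 0, 0], 0], [[-0.03, -0.002, 0.011], [0.002, 0, 0], 0], [[-0.03, -0.002, 0.011], [0.002, 0, 0], 0]]'

```text
t: 12.87
tcp_pos: [0.5292, -0.0323, 0.0044]
eef_rot: [2.245, 2.197, 0.001]
contact_force: [0.2, -1.2, -2.8]
grip_width: 0.301
```

```bash
python3 -c "
from h import *
goto([.5289,-.033,.004],88.7)"
```

```text
t 12.8667 shift [-0.0023, -0.0008, 0.0015] turn [0.0005, -0.0005, 0.001] pos [ 0.5292 -0.0323  0.0044] F [ 0.2 -1.2 -2.8] g 0.301
```

Emit:
move_arm --targets '[[[-0.002, -0.001, 0.004], [0, 0, 0.001], 0], [[-0.002, -0.001, 0.004], [0, 0, 0.001], 0], [[-0.002, -0.001, 0.004], [0, 0, 0.001], 0], [[-0.002, -0.001, 0.004], [0, 0, 0.001], 0]]'

```text
t: 13.2
tcp_pos: [0.5292, -0.0323, 0.004]
eef_rot: [2.245, 2.197, 0.002]
contact_force: [-3.2, 1.6, 6.4]
grip_width: 0.306
```

Emit:
move_arm --targets '[[[0, 0, 0], [0, 0, 0], 0.5], [[0, 0, 0], [0, 0, 0], 0.5], [[0, 0, 0], [0, 0, 0], 0.5], [[0, 0, -0.04], [0, 0, 0], 0.5], [[0, 0, -0.12], [0, 0, 0], 0.5]]'

```text
t: 13.62
tcp_pos: [0.5269, -0.0325, 0.0377]
eef_rot: [-2.244, -2.194, 0.005]
contact_force: [0.3, 0.3, -0.1]
grip_width: 0.497
```

Emit:
move_arm --targets '[[[0.05, 0, -0.1], [0, 0, 0], 0.5], [[0.1, 0, -0.24], [0, 0, 0], 0.6], [[0.2, 0, -0.36], [0, 0, 0.1], 0.7], [[0.32, 0, -0.44], [0, 0, 0.22], 0.8], [[0.44, 0, -0.44], [0, 0, 0.34], 0.8]]'

```text
t: 14.03
tcp_pos: [0.533, 0.095, 0.1746]
eef_rot: [2.595, 1.77, 0.008]
contact_force: [1.3, 0.3, 1.2]
grip_width: 0.803
```

Run:
```python
from h import *
b=np.array([.6235,.2272]);a=np.radians(20.5);p=b+.035*np.array([np.cos(a),np.sin(a)]);print(p)
goto([*p,.15],20.5)
```

```text
[0.65628353 0.23945726]
t 14.0333 shift [0.5982, 0.2065, 0.085] turn [0.0015, -0.0047, 0.8014] pos [0.533  0.095  0.1746] F [1.3 0.3 1.2] g 0.803
```

Emit:
move_arm --targets '[[[0.12, 0.04, 0.02], [0, 0, 0.12], 0.8], [[0.24, 0.08, 0.04], [0, 0, 0.24], 0.8], [[0.36, 0.12, 0.06], [0, 0, 0.36], 0.8], [[0.48, 0.165, 0.085], [0, 0, 0.48], 0.8], [[0.598, 0.2065, 0.085], [0, 0, 0.6], 0.8]]'

```text
t: 14.45
tcp_pos: [0.6565, 0.2409, 0.1479]
eef_rot: [-3.012, -0.889, -0.004]
contact_force: [1.4, 0.2, -0.4]
grip_width: 0.794
```

```bash
python3 -c "
from h import *
goto([.6563,.2395,.15],20.5)"
```

```text
t 14.45 shift [-0.0029, 0.0036, -0.007] turn [-0.0004, -0.0023, 0.2061] pos [0.6565 0.2409 0.1479] F [ 1.4  0.2 -0.4] g 0.794
```

Emit:
move_arm --targets '[[[-0.003, 0.0035, 0], [0, -0.002, 0.1], 0.8], [[-0.003, 0.0035, 0], [0, -0.002, 0.206], 0.8], [[-0.003, 0.0035, 0], [0, -0.002, 0.206], 0.8], [[-0.003, 0.0035, 0], [0, -0.002, 0.206], 0.8]]'

```text
t: 14.78
tcp_pos: [0.6563, 0.2395, 0.1475]
eef_rot: [-3.09, -0.564, 0.0]
contact_force: [-0.1, -0.3, -0.4]
grip_width: 0.798
```

Run:
```python
from plant import cams,r
from h import *
goto([.6563,.2395,.15],20.5)
c=cams.get_calibration("wrist");im,d=cams.get_image("wrist");cv2.imwrite("pics/w4.png",im[:,:,::-1])
for a,ct in blobs(dark(im,75),800,60000):
    u,v=ct[:,0].mean(0);print(a,u,v,rect_on_plane(c,ct,.012))
c=cams.get_calibration("top");im,d=cams.get_image("top");cv2.imwrite("pics/t4.png",im[:,:,::-1])
for a,ct in blobs(dark(im,70),400,2000):
    u,v=ct[:,0].mean(0);print("top",a,u,v,rect_on_plane(c,ct,.012))
s,ds=cams.get_image("scene");cv2.imwrite("pics/s4.png",s[:,:,::-1])
A=cv2.resize(im[180:280,370:500,::-1],(390,300),interpolation=2);B=cv2.resize(s[270:390,190:320,::-1],(390,360),interpolation=2)
A=cv2.copyMakeBorder(A,0,60,0,0,0);cv2.imwrite("pics/m4.png",np.clip(1.5*np.hstack([A,B]).astype(float),0,255).astype(np.uint8))
```

```text
t 14.7833 shift [0.0001, 0.0, -0.0083] turn [-0.0002, 0.0001, 0.0033] pos [0.6563 0.2395 0.1475] F [-0.1 -0.3 -0.4] g 0.798
52264.5 320.1817676486937 423.9277376320178 [509.2 190.1 591.6 179.1 -69.3]
8377.5 77.20579710144928 297.31304347826085 [528.6 399.7 113.1  52.4  -3.9]
2734.5 325.6570841889117 264.01642710472277 [620.9 225.  103.   27.2  20.5]
923.5 341.86727688787187 26.128146453089244 [784.1 272.3  63.9  27.  -69.3]
top 797.0 444.58666666666664 237.10666666666665 [526.7 -66.1 121.3  28.5  88.6]
top 775.0 287.719696969697 190.5530303030303 [623.8 227.4 119.4  27.2  20.3]
top 433.5 20.123809523809523 141.25714285714287 [742.3 754.2 100.2  39.   53. ]
top 1942.5 627.9201877934272 45.95305164319249 [ 914.3 -446.3  198.7   59.6   -8.3]
```

View pics/m4.png

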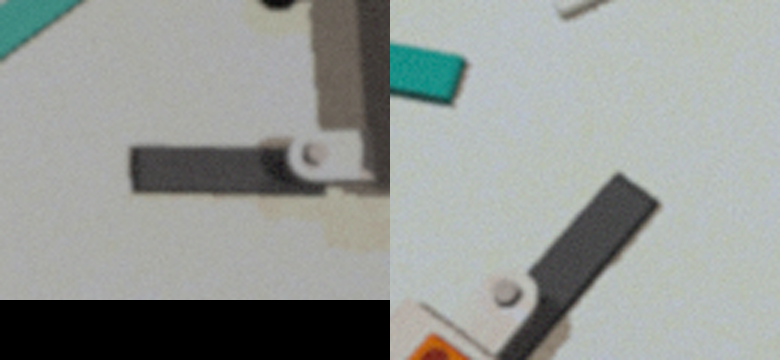

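The first shim lies under the foot along its line: the top view puts its centre at (526.7,−66.1) at 88.6°, with its end about 20 mm past the foot. Now the second shim.

Emit:
move_arm --targets '[[[0, 0, 0.12], [0, 0, 0.002], 0.6], [[0, 0, 0.25], [0, 0, 0.002], 0.6], [[0, 0, 0.36], [0, 0, 0.002], 0.6], [[0, 0, 0.43], [0, 0, 0.002], 0.6], [[0, 0, 0.46], [0, 0, 0.002], 0.6]]'

```text
t: 15.35
tcp_pos: [0.6539, 0.2379, 0.0065]
eef_rot: [3.091, 0.56, -0.008]
contact_force: [-0.4, -0.4, -0.4]
grip_width: 0.602
```

```bash
python3 -c "
from h import *
goto([.6563,.2390,.0035],20.4)"
```

```text
t 15.35 shift [0.0088, -0.0005, 0.0101] turn [-0.0002, 0.005, 0.0025] pos [0.6539 0.2379 0.0065] F [-0.4 -0.4 -0.4] g 0.602
```

Emit:
move_arm --targets '[[[0.009, 0, 0.01], [0, 0.005, 0.0025], 0.6], [[0.009, 0, 0.01], [0, 0.005, 0.0025], 0.6], [[0.009, 0, 0.01], [0, 0.005, 0.0025], 0.6], [[0.009, 0, 0.01], [0, 0.005, 0.0025], 0.6], [[0.009, 0, 0.01], [0, 0.005, 0.0025], 0.6]]'

```text
t: 15.77
tcp_pos: [0.6575, 0.2394, 0.0055]
eef_rot: [-3.091, -0.557, -0.005]
contact_force: [0.2, 0.2, 0.1]
grip_width: 0.597
```

```bash
python3 -c "
from h import *
goto([.6563,.2390,.0035],20.4)"
```

```text
t 15.7667 shift [-0.0041, 0.0, 0.0067] turn [-0.0006, -0.0031, 0.0003] pos [0.6575 0.2394 0.0055] F [0.2 0.2 0.1] g 0.597
```

Emit:
move_arm --targets '[[[-0.002, 0, 0.007], [0, -0.003, 0], 0.6], [[-0.002, 0, 0.007], [0, -0.003, 0], 0.6], [[-0.002, 0, 0.007], [0, -0.003, 0], 0.6], [[-0.002, 0, 0.007], [0, -0.003, 0], 0], [[-0.002, 0, 0.007], [0, -0.003, 0], 0]]'

```text
t: 16.18
tcp_pos: [0.657, 0.2391, 0.0035]
eef_rot: [-3.091, -0.557, -0.0]
contact_force: [1.9, -4.8, 3.0]
grip_width: 0.329
```

Emit:
move_arm --targets '[[[0, 0, 0], [0, 0, 0], 0], [[0, 0, 0], [0, 0, 0], 0], [[0, 0, 0], [0, 0, 0], 0], [[0, 0, 0], [0, 0, 0], 0], [[0, 0, 0], [0, 0, 0], 0]]' --squeeze 70

```text
t: 16.6
tcp_pos: [0.6572, 0.2391, 0.0039]
eef_rot: [-3.091, -0.557, -0.001]
contact_force: [-0.9, -0.7, 4.2]
grip_width: 0.303
```

```bash
python3 -c "
from h import *
goto([.6563,.2390,.0035],20.4)"
```

```text
t 16.6 shift [-0.0028, -0.0006, 0.0013] turn [-0.0002, -0.0006, 0.0006] pos [0.6572 0.2391 0.0039] F [-0.9 -0.7  4.2] g 0.303
```

Emit:
move_arm --targets '[[[0, 0, -0.08], [0, 0, 0], 0], [[0, 0, -0.18], [0, 0, 0], 0], [[0, 0, -0.28], [0, 0, 0], 0], [[-0.05, 0, -0.3], [0, 0, -0.1], 0], [[-0.12, 0, -0.3], [0, 0, -0.2], 0]]'

```text
t: 17.02
tcp_pos: [0.6251, 0.2275, 0.0956]
eef_rot: [-3.013, -0.883, -0.009]
contact_force: [0.7, -0.1, -3.0]
grip_width: 0.299
```

```bash
python3 -c "
from h import *
goto([.531,.05,.08],88.6)"
```

```text
t 17.0167 shift [-0.5838, 0.3285, 0.0488] turn [0.0028, -0.005, -0.9319] pos [0.6251 0.2275 0.0956] F [ 0.7 -0.1 -3. ] g 0.299
```

Emit:
move_arm --targets '[[[-0.11, 0.06, 0], [0, 0, -0.11], 0], [[-0.22, 0.12, 0], [0, 0, -0.22], 0], [[-0.33, 0.18, 0], [0, 0, -0.33], 0], [[-0.45, 0.25, 0], [0, 0, -0.45], 0], [[-0.56, 0.31, 0], [0, 0, -0.56], 0]]'

```text
t: 17.43
tcp_pos: [0.5317, 0.0568, 0.0934]
eef_rot: [-2.624, -1.725, -0.006]
contact_force: [0.5, -1.0, -2.6]
grip_width: 0.302
```

```bash
python3 -c "
from h import *
goto([.531,.05,.045],88.6)"
```

```text
t 17.4333 shift [-0.0225, 0.0067, 0.1613] turn [0.0018, -0.0035, -0.3664] pos [0.5317 0.0568 0.0934] F [ 0.5 -1.  -2.6] g 0.302
```

Emit:
move_arm --targets '[[[-0.0225, 0.0067, 0.02], [0.002, -0.0035, -0.12], 0], [[-0.0225, 0.0067, 0.07], [0.002, -0.0035, -0.24], 0], [[-0.0225, 0.0067, 0.12], [0.002, -0.0035, -0.366], 0], [[-0.0225, 0.0067, 0.16], [0.002, -0.0035, -0.366], 0], [[-0.0225, 0.0067, 0.161], [0.002, -0.0035, -0.366], 0]]'

```text
t: 17.85
tcp_pos: [0.5282, 0.0494, 0.0416]
eef_rot: [-2.247, -2.189, 0.009]
contact_force: [0.2, -0.2, -2.7]
grip_width: 0.3
```

```bash
python3 -c "
from h import *
goto([.531,.05,.022],88.6)"
```

```text
t 17.85 shift [0.0024, 0.0099, 0.0653] turn [-0.0067, 0.001, -0.0014] pos [0.5282 0.0494 0.0416] F [ 0.2 -0.2 -2.7] g 0.3
```

Emit:
move_arm --targets '[[[0.002, 0.01, 0.03], [-0.007, 0.001, -0.0014], 0], [[0.002, 0.01, 0.06], [-0.007, 0.001, -0.0014], 0], [[0.002, 0.01, 0.065], [-0.007, 0.001, -0.0014], 0], [[0.002, 0.01, 0.065], [-0.007, 0.001, -0.0014], 0], [[0.002, 0.01, 0.065], [-0.007, 0.001, -0.0014], 0]]'

```text
t: 18.27
tcp_pos: [0.5313, 0.05, 0.0224]
eef_rot: [2.248, 2.194, 0.001]
contact_force: [-0.3, 0.4, -3.1]
grip_width: 0.3
```

Emit:
move_arm --targets '[[[0, 0, 0], [0, 0, 0], 0], [[0, 0, 0], [0, 0, 0], 0], [[0, 0, 0], [0, 0, 0], 0]]'

```text
t: 18.52
tcp_pos: [0.5316, 0.0501, 0.023]
eef_rot: [2.248, 2.193, 0.002]
contact_force: [0.8, -0.1, -2.9]
grip_width: 0.3
```

Run:
```python
from plant import cams,r
from h import *
goto([.531,.05,.0167],88.6)
c=cams.get_calibration("top");im,d=cams.get_image("top");cv2.imwrite("pics/t5.png",im[:,:,::-1])
A=cv2.resize(im[190:270,380:500,::-1],(600,400),interpolation=2)
cv2.imwrite("pics/t5c.png",np.clip(A*1.8,0,255).astype(np.uint8))
im2,_=cams.get_image("scene");cv2.imwrite("pics/s5.png",im2[:,:,::-1])
goto([.531,.05,.0167],88.6)
```

```text
t 18.5167 shift [-0.0005, -0.002, 0.0209] turn [0.0015, -0.0004, -0.0001] pos [0.5316 0.0501 0.023 ] F [ 0.8 -0.1 -2.9] g 0.3
t 18.6167 shift [-0.0003, -0.0015, 0.0203] turn [0.0012, -0.0003, -0.0001] pos [0.5315 0.0501 0.0228] F [-0.   0.3 -2. ] g 0.3
```

View pics/t5c.png

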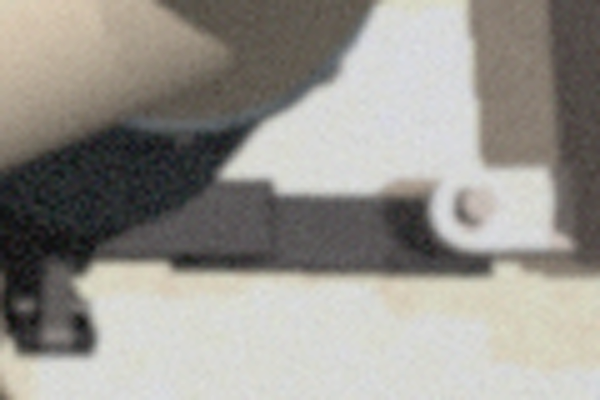

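The crop shows the second shim raised over the first: its lead end is at crop x≈272, upper edge at row 181. The first shim's upper edge is at row 195, and the foot's bolt is at (474,205). I compute the lateral offset.

Run:
```python
from plant import cams,r
from h import *
c=cams.get_calibration("top");g=cv2.imread("pics/t5.png",0).astype(float)
def up(us,z,lo=220,hi=235):
    col=g[lo:hi,us[0]:us[1]].mean(1);l=(col.max()+col[-1])/2;a=np.where(col<l)[0][0];v=lo+a-1+(col[a-1]-l)/(col[a-1]-col[a]);P=plane(c,np.mean([us[0],us[1]-1]),v,z);return v,P
z=.0229-.0039+.012
for us,zz in(((430,433),z),((428,431),z),((437,445),.012),((445,452),.012)):
    v,P=up(us,zz);print(us,v,P.round(4),"foot line centre offset at that y:",round(1000*(P[0]-.014-(.5258+(P[1]+.1055)*.0236)),2))
row=g[226:238,425:445].mean(0);print(row.round())
# lower edge of second
print(np.c_[np.arange(234,250),g[234:250,424:430].mean(1).round()].tolist())
st=r.get_state();T=Ro.from_rotvec(st["eef_rot"]).as_matrix();print("pitch axis z",T[2])
```

```text
(430, 433) 225.47938144329896 [ 0.5438 -0.0358  0.031 ] foot line centre offset at that y: 2.35
(428, 431) 225.51063829787233 [ 0.5438 -0.0321  0.031 ] foot line centre offset at that y: 2.29
(437, 445) 228.5202205882353 [ 0.5421 -0.0573  0.012 ] foot line centre offset at that y: 1.12
(445, 452) 228.64077669902912 [ 0.5415 -0.0712  0.012 ] foot line centre offset at that y: 0.88
[50. 50. 50. 50. 50. 51. 50. 50. 47. 50. 59. 64. 65. 66. 65. 66. 66. 66.
 66. 66.]
[[234.0, 48.0], [235.0, 49.0], [236.0, 48.0], [237.0, 47.0], [238.0, 48.0], [239.0, 48.0], [240.0, 42.0], [241.0, 30.0], [242.0, 31.0], [243.0, 45.0], [244.0, 79.0], [245.0, 108.0], [246.0, 116.0], [247.0, 116.0], [248.0, 116.0], [249.0, 120.0]]
pitch axis z [ 2.80916156e-04  1.24217486e-03 -9.99999189e-01]
```

Emit:
move_arm --targets '[[[0, -0.0033, 0.01], [0.001, 0, 0], 0], [[0, -0.0033, 0.019], [0.001, 0, 0], 0], [[0, -0.0033, 0.019], [0.001, 0, 0], 0], [[0, -0.0033, 0.019], [0.001, 0, 0], 0], [[0, -0.0033, 0.019], [0.001, 0, 0], 0]]'

```text
t: 19.03
tcp_pos: [0.5304, 0.05, 0.017]
eef_rot: [-2.248, -2.194, -0.0]
contact_force: [-0.2, -0.8, -3.7]
grip_width: 0.296
```

Emit:
move_arm --targets '[[[0, 0, 0.004], [0, 0, 0], 0], [[0, 0, 0.004], [0, 0, 0], 0], [[0, 0, 0.004], [0, 0, 0], 0], [[0, 0, 0.004], [0, 0, 0], 0]]'

```text
t: 19.37
tcp_pos: [0.5306, 0.0501, 0.0159]
eef_rot: [2.248, 2.194, 0.001]
contact_force: [0.7, 0.9, -1.5]
grip_width: 0.303
```

```bash
python3 -c "
from h import *
goto([.5285,-.034,.0166],88.6)"
```

```text
t 19.3667 shift [-0.2805, -0.0001, -0.0024] turn [0.0003, -0.0002, -0.0] pos [0.5306 0.0501 0.0159] F [ 0.7  0.9 -1.5] g 0.303
```

Emit:
move_arm --targets '[[[-0.02, 0, -0.0022], [0, 0, 0], 0], [[-0.06, 0, -0.0022], [0, 0, 0], 0], [[-0.1, 0, -0.0022], [0, 0, 0], 0], [[-0.14, 0, -0.0022], [0, 0, 0], 0], [[-0.14, 0, -0.0022], [0, 0, 0], 0]]'

```text
t: 19.78
tcp_pos: [0.5289, 0.0053, 0.0164]
eef_rot: [-2.251, -2.191, 0.001]
contact_force: [-0.2, 0.2, -3.3]
grip_width: 0.299
```

```bash
python3 -c "
from h import *
goto([.5285,-.034,.0165],88.6)"
```

```text
t 19.7833 shift [-0.1311, 0.0021, -0.0002] turn [-0.0006, 0.0004, -0.0022] pos [0.5289 0.0053 0.0164] F [-0.2  0.2 -3.3] g 0.299
```

Emit:
move_arm --targets '[[[-0.015, 0.001, 0], [0, 0, -0.002], 0], [[-0.03, 0.002, 0], [0, 0, -0.002], 0], [[-0.045, 0.002, 0], [0, 0, -0.002], 0], [[-0.06, 0.002, 0], [0, 0, -0.002], 0], [[-0.07, 0.002, 0], [0, 0, -0.002], 0]]'

```text
t: 20.2
tcp_pos: [0.5289, -0.0162, 0.0164]
eef_rot: [-2.249, -2.194, 0.001]
contact_force: [-0.2, 0.4, -2.1]
grip_width: 0.298
```

```bash
python3 -c "
from h import *
goto([.5285,-.034,.0165],88.6)"
```

```text
t 20.2 shift [-0.0594, 0.0001, -0.0003] turn [-0.0007, 0.0005, -0.0002] pos [ 0.5289 -0.0162  0.0164] F [-0.2  0.4 -2.1] g 0.298
```

Emit:
move_arm --targets '[[[-0.015, 0, 0], [0, 0, 0], 0], [[-0.03, 0, 0], [0, 0, 0], 0], [[-0.045, 0, 0], [0, 0, 0], 0], [[-0.06, 0, 0], [0, 0, 0], 0], [[-0.06, 0, 0], [0, 0, 0], 0]]'

```text
t: 20.62
tcp_pos: [0.5284, -0.035, 0.0164]
eef_rot: [-2.249, -2.193, 0.002]
contact_force: [-0.2, 0.3, -2.4]
grip_width: 0.295
```

```bash
python3 -c "
from h import *
goto([.5285,-.034,.0157],88.6)"
```

```text
t 20.6167 shift [0.0032, 0.0003, 0.0023] turn [-0.0009, 0.0006, -0.0008] pos [ 0.5284 -0.035   0.0164] F [-0.2  0.3 -2.4] g 0.295
```

Inserted with negligible force. I lower it onto the first shim, release gently, and back off.

Emit:
move_arm --targets '[[[0.003, 0, 0.002], [0, 0, 0], 0], [[0.003, 0, 0.002], [0, 0, 0], 0], [[0.003, 0, 0.002], [0, 0, 0], 0.4], [[0.003, 0, 0.002], [0, 0, 0], 0.5], [[0.003, 0, 0.002], [0, 0, 0], 0.5]]'

```text
t: 21.03
tcp_pos: [0.5288, -0.0338, 0.0162]
eef_rot: [2.249, 2.193, -0.001]
contact_force: [-0.3, -0.5, -0.4]
grip_width: 0.497
```

Emit:
move_arm --targets '[[[0, 0, 0], [0, 0, 0], 0.5], [[0, 0, -0.03], [0, 0, 0], 0.5], [[0, 0, -0.08], [0, 0, 0], 0.5], [[0, 0, -0.16], [0, 0, 0], 0.5], [[0.03, 0, -0.28], [0, 0, 0], 0.5]]'

```text
t: 21.45
tcp_pos: [0.5269, -0.0257, 0.0993]
eef_rot: [-2.248, -2.19, 0.008]
contact_force: [0.8, 0.1, -0.6]
grip_width: 0.5
```

Emit:
move_arm --targets '[[[0.1, 0, -0.1], [0, 0, 0], 0.5], [[0.22, 0, -0.2], [0, 0, 0], 0.5], [[0.35, 0, -0.3], [0, 0, 0.1], 0.5], [[0.48, 0, -0.35], [0, 0, 0.2], 0.5], [[0.6, 0, -0.35], [0, 0, 0.3], 0.5]]'

```text
t: 21.87
tcp_pos: [0.5335, 0.15, 0.2087]
eef_rot: [2.571, 1.806, 0.003]
contact_force: [2.0, -0.0, 0.1]
grip_width: 0.499
```

Run:
```python
from plant import cams,r
from h import *
print(r.get_state()["tcp_pos"],r.get_state()["t"])
c=cams.get_calibration("top");im,d=cams.get_image("top");cv2.imwrite("pics/t6.png",im[:,:,::-1])
for a,ct in blobs(dark(im,70),400,2000):
    u,v=ct[:,0].mean(0);print("top",a,u,v,rect_on_plane(c,ct,.024))
s,ds=cams.get_image("scene");cv2.imwrite("pics/s6.png",s[:,:,::-1])
A=cv2.resize(im[180:280,370:500,::-1],(390,300),interpolation=2);B=cv2.resize(s[270:390,190:320,::-1],(390,360),interpolation=2)
A=cv2.copyMakeBorder(A,0,60,0,0,0);cv2.imwrite("pics/m6.png",np.clip(1.5*np.hstack([A,B]).astype(float),0,255).astype(np.uint8))
```

```text
[0.53348235 0.15004403 0.20866767] 21.8667
top 1149.5 144.26498422712933 411.4353312302839 [231.  481.2 258.2  21.2  24.4]
top 1932.5 627.9530516431925 45.948356807511736 [ 906.3 -437.8  195.6   58.7   -8.3]
```

View pics/m6.png

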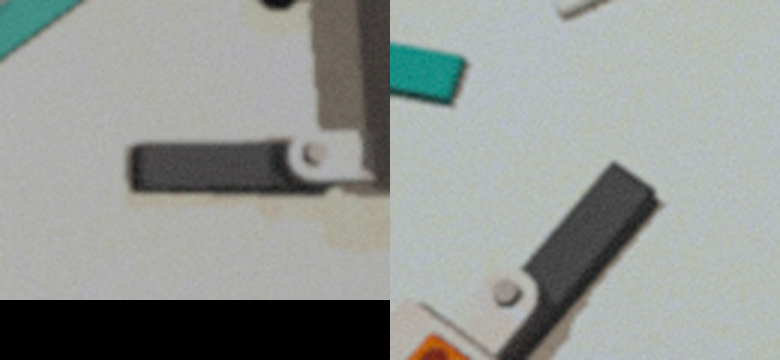

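The top view shows the second shim flat on the first under the ear, trailing ends at crop x≈140 and 130; the scene view agrees. One last numerical check of the edges, and that the shaker has not moved.

Run:
```python
from plant import cams
from h import *
c=cams.get_calibration("top")
def cross(col,lo,l):
    i=np.where(col<l)[0];a,b=i[0],i[-1];return lo+a-1+(col[a-1]-l)/(col[a-1]-col[a]),lo+b+(l-col[b])/(col[b+1]-col[b])
for n,zt in(("t4",.012),("t6",.024)):
    g=cv2.imread(f"pics/{n}.png",0).astype(float)
    for u in(422,436,450):
        v1,v2=cross(g[218:255,u-3:u+4].mean(1),218,80);P=plane(c,u,v1,zt);Q=plane(c,u,v2,0)
        f=.5258+(P[1]+.1055)*.0236
        print(n,u,"far edge of top bar, near edge of low bar, rel. foot line mm",((P[0]-f)*1000).round(1),((Q[0]-f)*1000).round(1))
    row=g[230:240,405:425].mean(0);print(row.round())
a=cv2.imread("pics/top0.png",0)[130:260,485:630].astype(np.float32);b=cv2.imread("pics/t6.png",0)[130:260,485:630].astype(np.float32)
print("shaker shift px",cv2.phaseCorrelate(a,b,cv2.createHanningWindow((145,130),cv2.CV_32F)))
for u,z in ((414,.012),(417,.024)):print(plane(c,u,235,z))
g=cv2.imread("pics/t6.png",0).astype(float)
for u in(425,440):print(g[226:250,u-3:u+4].mean(1).round().tolist())
```

```text
t4 422 far edge of top bar, near edge of low bar, rel. foot line mm 15.8 -12.0
t4 436 far edge of top bar, near edge of low bar, rel. foot line mm 15.3 -12.3
t4 450 far edge of top bar, near edge of low bar, rel. foot line mm 15.0 -13.0
[113. 113. 113. 113. 113. 112. 109.  97.  67.  39.  34.  40.  44.  45.
  46.  46.  46.  46.  47.  46.]
t6 422 far edge of top bar, near edge of low bar, rel. foot line mm 14.7 -12.0
t6 436 far edge of top bar, near edge of low bar, rel. foot line mm 14.6 -12.2
t6 450 far edge of top bar, near edge of low bar, rel. foot line mm 14.9 -13.1
[116. 116. 116. 117. 116. 113. 100.  76.  56.  34.  26.  32.  39.  45.
  47.  48.  48.  49.  46.  48.]
shaker shift px ((0.03535183975759537, 0.4960270611620814), 1.0482173220787518)
[ 0.53089629 -0.00753844  0.012     ]
[ 0.5281658  -0.01070968  0.024     ]
[107.0, 87.0, 59.0, 48.0, 48.0, 47.0, 48.0, 47.0, 48.0, 47.0, 47.0, 46.0, 48.0, 48.0, 48.0, 44.0, 38.0, 44.0, 78.0, 106.0, 111.0, 111.0, 112.0, 114.0]
[107.0, 88.0, 59.0, 49.0, 47.0, 47.0, 47.0, 46.0, 47.0, 47.0, 48.0, 46.0, 46.0, 46.0, 46.0, 43.0, 33.0, 37.0, 70.0, 97.0, 108.0, 110.0, 113.0, 115.0]
```

Run:
```python
import cv2,numpy as np
L=lambda n:cv2.imread(f"pics/{n}.png",0)
ref=L("top0")
for box in((150,215,512,630),(160,245,455,505)):
    y0,y1,x0,x1=box;w=cv2.createHanningWindow((x1-x0,y1-y0),cv2.CV_32F)
    print([np.round(cv2.phaseCorrelate(ref[y0:y1,x0:x1].astype(np.float32),L(n)[y0:y1,x0:x1].astype(np.float32),w)[0],2).tolist() for n in("t2","t3","t4","t5","t6")])
from plant import r
print(r.hand_in(), r.get_state()["t"])
```

```text
[[-0.12, 0.06], [-0.04, 0.02], [0.0, -0.07], [0.02, 0.07], [-0.01, 0.01]]
[[-0.06, -0.15], [-0.03, -0.11], [-0.02, -0.1], [-0.12, -0.04], [-0.15, -0.1]]
the job is handed in; nothing more can be done
the job is handed in; nothing more can be done
```

Both shims are now under the short foot, the second flat on the first, and the job is handed in at about 22 s with the gripper well clear.

- **Shim positions:** in the last top and scene views both shims lie on the foot's line. Their sideways offset from its centre is about 0.5–1 mm, inside the roughly 2 mm the foot's width allows.
- **Depth:** from the top view the first shim's end is about 20 mm past the foot's centre. The second is within a few millimetres of that: its rear end lies about 3 mm further in.
- **First shim:** it did not move while the second went in.
- **Forces:** the wrist readings stayed within a few newtons throughout, and the second shim met almost no resistance going in.
- **Shaker:** image comparison showed no movement beyond about 0.15 px (roughly 0.3 mm). One earlier comparison over a wider window gave 0.5 px, but a tighter repeat on the shaker itself did not confirm it.
- **Thick block:** I never touched it, but I did not measure it again at the end.
- **Joint 6:** while carrying the first shim, it sat at its range stop for about half a second (it read −3.053, limit −3.05). I went round the other way with no further trouble, but that reading could count against the range rule.

I could not test whether the shaker still rocks, since that would have meant pressing on it.

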